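Fit a new cartridge to the worktop water filter

TASK

Fit the new cartridge with the blue band into the sloping socket of the water filter: feel for the hidden key by turning the cartridge under light pressure until it drops fully home, then turn it clockwise to its end stop, so that its grip bar lines up with the two blue marks on the socket's rim, and let go. Leave the used cartridge and the other things on the worktop where they stand.

Things in the scene. Friction and masses are not known exactly. Their poses are not given: they have to be found in the camera images.
- new_cartridge: the new filter cartridge: blue band, blue grip bar, loose, 0.2 to 0.4 kg, stands upright. White round body, 60 mm dia, from z = 16 to 95 mm, on a slightly narrower foot; 134 mm tall in all. Origin: centre of its underside; z runs up its axis, x along its grip bar. A half turn about z looks and works the same
- grip_bar (a point): point 122 mm up the new cartridge's axis, in its flat upright grip bar: 60 mm long (cartridge x), 14 mm thick (cartridge y), from 94 to 134 mm up. Pinch it across its thickness. Same axes as the cartridge
- slot (a point): centre of the new cartridge's underside. An open slot 11 mm wide, 16 mm deep runs right across the underside along the cartridge's x, parallel to the grip bar; it fits over the key in the socket. Same axes as the cartridge
- socket: the black round socket (a well) of the filter unit, leaning 30 degrees from vertical to the unit's front. Origin: centre of the well's floor; z points out of the mouth along the well's axis, y is level (the unit's y), x points up the slope. Inner dia 64 mm up to z = 46 mm. A cartridge that is home stands on the floor, its underside at z = 0
- mouth (a point): centre of the socket's mouth, 56 mm above its floor along the axis; the bore flares to about 76 mm dia here, the rim is 88 mm dia outside. Same axes as the socket
- key_top (a point): on the socket's axis, 14 mm above its floor: top of a black upright key blade (48 mm long across the axis, 6 mm thick) on a stiff spindle turning about the axis. The key's angle is not measured: it starts 0.75 to 1.4 rad anticlockwise (looking into the mouth) of its end stop. A cartridge whose slot is not in line rests on it at this height; it drops when within about 0.1 rad
- mark (a point): one of two blue marks outside the socket's rim, at its +y and -y sides, 45 mm from the axis. The key's clockwise end stop is where it lies along the line of the marks (socket y). The spindle yields at 0.16 N m and stays where left; pressed much over 10 N in the search it may be dragged round: 3 to 8 N is right. Cartridge has about 0.1 rad of play on the key
- filter_unit: the white worktop water filter that carries the socket, fixed. Base 205 x 170 x 45 mm; behind the socket a column 78 x 150 mm, 150 mm high, with a small steel spout on its +y side. Origin: on the worktop, 70 mm straight below the socket's origin; its front, to which the socket leans, faces its -x
- used_cartridge: used filter cartridge: same shape and size as the new one (60 mm dia, 134 mm tall), but with a brown band and a grey grip bar; loose, stands upright; leave alone. Origin: centre of its underside
- mug: blue mug, 80 mm dia, 92 mm tall, with one handle; loose bystander, leave alone. Origin: centre of its underside
- salt_jar: glass jar with wooden lid, 64 mm dia, 100 mm tall; loose bystander. Origin: centre of its underside
- vase: small white bud vase, 72 mm dia, 88 mm tall; loose bystander. Origin: centre of its underside
- plant_pot: succulent in a blue pot, 90 mm dia, about 140 mm tall with leaves; loose bystander. Origin: centre of its underside
- soap_bottle: green dish-soap bottle, 60 mm dia, 170 mm tall; loose bystander. Origin: centre of its underside
Not all that is in view belongs to the job. Leave any yellow look-alike of the new_cartridge alone.

How it is judged:
On the way:
1. the new cartridge has dropped fully home on the key (underside within 5 mm of the socket's floor), its grip bar still well short of the marks (more than 0.4 rad) (z of new_cartridge in the frame of socket between -0.005 and 0.005 m and distance between new_cartridge and socket below 0.007 m and angle between the z axis of new_cartridge and the z axis of socket, either way round below 0.12 rad and angle between the x axis of new_cartridge and the y axis of socket, either way round above 0.4 rad), for 0.1 s.
At the end, for the whole second after the job is handed in: the new cartridge is fully home in the socket (underside within 5 mm of the floor and 7 mm of its centre, axis within 0.12 rad of the socket's), turned to the stop with its grip bar within 0.22 rad of the line of the two blue marks, at rest and released (z of new_cartridge in the frame of socket between -0.005 and 0.005 m and distance between new_cartridge and socket below 0.007 m and angle between the z axis of new_cartridge and the z axis of socket, either way round below 0.12 rad and angle between the x axis of new_cartridge and the y axis of socket, either way round below 0.22 rad and linear speed of new_cartridge below 0.02 m/s); the robot touches nothing.
It fails at once if the used cartridge is moved by more than 40 mm or tipped by more than 0.5 rad (distance of used_cartridge from where it was at the start of the episode above 0.04 m or angle between used_cartridge's own z axis and vertical above 0.5 rad).
It fails at once if the mug, salt jar, vase, plant pot or soap bottle is moved by more than 40 mm or tipped by more than 0.5 rad (distance of any of mug, salt_jar, vase, plant_pot, soap_bottle from where it was at the start of the episode above 0.04 m or angle between any of mug, salt_jar, vase, plant_pot, soap_bottle's own z axis and vertical above 0.5 rad).
It also fails if it takes over 66 s, if anything falls off the work surface, if the arm or the gripper's body presses on something with over 40 N, if the wrist force passes 120 N, or if a joint passes its speed limit or range.

ROBOT

A 7-joint arm with a two-finger parallel gripper is mounted at the origin on the work surface. World frame = base frame: x ahead of the robot, y to its left, z up, the work surface at z = 0. Lengths are in m, angles in rad, forces in N, time in s.
With the tool pointing down it reaches from about 0.425 to 0.875 m from the base axis. Payload 4.7 kg.
Tool frame: the origin (TCP) lies between the finger pads; the fingertips stand nose_length ahead of it and the grasp point (between the pads) lies 6 mm ahead of it (nose_length is the distance from the TCP to the fingertips, in m); z points along the fingers, y is the line along which they close (so a half turn about z gives the same grasp; the last joint's range is limited). The gripper opens to 87 mm and grips with 3 to 60 N. Pads are 19 mm wide; open, the fingers measure 117 mm over their backs; the gripper's body (75 mm by 190 mm) begins 51 mm behind the grasp point.
Start: joints at [1.274, 0.321, -0.07, 1.45, 0.023, 1.371, -0.057], TCP at [0.199, -0.619, 0.22] pointing down, gripper open.
Joint ranges: [-2.86, 2.86], [-0.3, 2.09], [-1.38, 1.24], [0.06, 2.45], [-1.56, 4.7], [0.09, 2.05], [-2.69, 2.69]. Speed limits (rad/s): [2.57, 2.57, 3.14, 3.14, 3.14, 3.14, 3.14].

INTERFACE

Orientations are given as a unit quaternion [w, x, y, z].
In Python, from workcell import get_state, capture, close_job, nose_length gives the robot as it stands.
- The arm moves only by the tool servo_tool, never from a script. Its argument "increments" is a list of rows, each a list of 7 numbers: the finger opening in cm, from 0 to 8.7, then the shift along the world's x, y, z in cm, then the turn, a rotation vector about the world's x, y, z in rad. In form: [[grip, dx, dy, dz, wx, wy, wz], ...]. A call has 1 to 12 rows; each row is the pose to reach, as a shift and turn from the pose commanded when the call began; what a row does not reach only later rows make up. A row lasts 1/8 s, in which the tool goes at most 62.5 mm and 10.7 degrees, less where a joint would pass 70% of its speed; a pose out of reach is approached as far as the arm can. A call with a gripper value outside its range is refused whole. The fingers move at their own pace and stop on an object; "force" is the grip in N (left out, the last holds). Time passes only in rows, so rows that repeat a pose let the fingers close. It gives the time, the measured TCP pose, the force, the opening and the grip force at its end, in the units of the state.
- get_state(): the state, without advancing time (a new reading comes with each control period).
- capture(name): name is "scene" or "top" or "wrist"; returns a dict with "img" (480x640x3 uint8, blue, green, red), "z_map" (480x640 float32, m along the optical axis (not along the pixel's ray), 0 where there is no reading), "fx", "fy", "cx", "cy" (pixels), "k1" (the pictures are not rectified: a ray, as slopes to the right and down, at radius r is drawn at 1 + k1 r^2 times it, then the intrinsics apply), "camera_from_world" (4x4, takes a point from world to camera coordinates); the wrist camera has in their place "hand_eye" (4x4, takes a point from camera to tool coordinates, whose origin is the TCP and whose axes are the flange's). Camera axes: x right, y down, z forward; pixel columns grow to the right and rows downward; lengths in m; the calibration is good to about 2 mm. A picture is of the moment at which its call begins: read the wrist's pose just before it.
- close_job(): hands the job in; it is judged then, once.
The state is a dict: "t": time; "joint_pos": joint angles; "qvel": joint speeds; "tau": joint torques, N m; "ee_pos": TCP position; "orientation": TCP orientation; "force": force on the tool from outside, world axes, zero at the start; "moment": the same for the moment, N m; "gripper_width": finger opening in m; "grip_force": force on a finger pad.
Only numpy, scipy, OpenCV 4.12 (cv2) and the standard library are available. Lean on these libraries where they do the work, as an engineer would, in place of code of your own. Each camera call takes 0.05 s, during which the arm holds its last target. There are 200 camera calls.

## Working session

There is one attempt and no reset: what is moved stays moved. The work goes in short steps, Python scripts to look and compute and a tool call to move; the robot and the scene stay as the last step left them, time stands still between calls to the robot, and variables do not carry over. Pictures are saved under pics/ and viewed, at most 10 in all, crops included, and the job is handed in when it is done.

Besides the shell and the picture viewer there is one more tool, called after "Call:" as name(argument=value, ...) on one line, values as JSON. servo_tool: Moves the arm, as the interface text tells. Its arguments: {"type":"object","properties":{"increments":{"type":"array","items":{"type":"array","items":{"type":"number"}}},"force":{"type":"number"}},"required":["increments"]}

```bash
mkdir -p pics; ls; python3 - <<'E'
from workcell import *
import cv2,numpy as np
s=get_state();print(s, nose_length() if callable(nose_length) else nose_length)
a=capture("scene");b=capture("top")
for n,c in(("scene",a),("top",b)):
    cv2.imwrite(f"pics/{n}0.png",c["img"]);np.savez(f"{n}0.npz",**c)
    print(n,c["fx"],c["fy"],c["cx"],c["cy"],c["k1"],c["camera_from_world"].round(3) if hasattr(c["camera_from_world"],'round') else c["camera_from_world"])
E
```

```text
pics
{'t': 0.0, 'joint_pos': array([ 1.27411737,  0.3218265 , -0.07011212,  1.45168783,  0.02260922,
        1.37080517, -0.05692005]), 'qvel': array([ 9.44507057e-04, -1.55832632e-05,  6.56021070e-04, -1.17133683e-03,
       -7.09537846e-04, -2.50603639e-04, -9.06477004e-04]), 'tau': array([ 1.28412787e-03, -4.91285992e+01, -4.02976535e-01, -3.12528956e+01,
       -6.39348174e-02,  4.37695370e-02,  1.80267848e-04]), 'ee_pos': array([ 0.19856098, -0.61833149,  0.21885303]), 'orientation': array([-9.48906575e-04,  9.87947874e-01,  1.54783910e-01, -1.99271500e-04]), 'force': array([ 1.1470388 , -0.20945643,  0.62632725]), 'moment': array([ 0.00134341, -0.01525762, -0.04266201]), 'grip_force': 0.0, 'gripper_width': 0.08702105623217392} 0.025
scene 620.1559764181915 620.1559764181915 322.72703503349453 248.0545168647517 -0.20621013359926924 [[-0.403  0.915 -0.009  0.316]
 [ 0.787  0.342 -0.513 -0.425]
 [-0.466 -0.214 -0.858  1.84 ]
 [ 0.     0.     0.     1.   ]]
top 519.516964707805 519.516964707805 321.8950611131673 245.87069253167218 -0.0066541851177604455 [[ 0.005 -1.    -0.024 -0.06 ]
 [-0.995 -0.002 -0.102  0.606]
 [ 0.102  0.024 -0.995  1.161]
 [ 0.     0.     0.     1.   ]]
```

View pics/scene0.png

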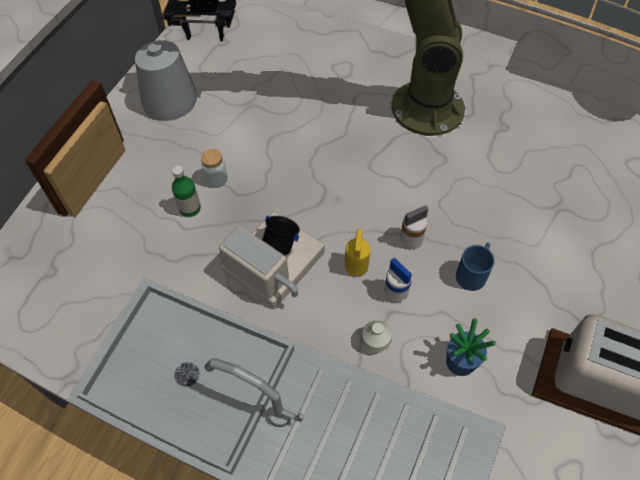

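View pics/top0.png

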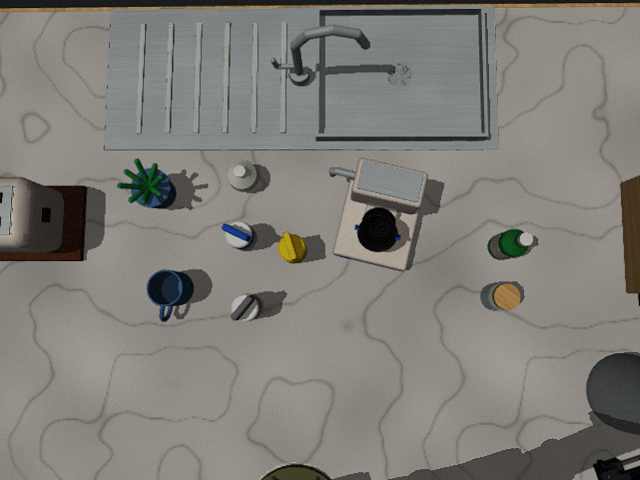

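Scene: candidates are the blue-bar cartridge (top view 237,235; scene 398,280), the yellow look-alike (292,247; scene 357,253) and the used grey-bar one (245,307; scene 414,228). I choose the blue-bar one. The socket is at (378,230) in the top view and its marks at about (357,229) and (399,231).

```bash
cat > h.py <<'E'
import numpy as np,cv2
def pts(c,mask,T=None):
    v,u=np.nonzero(mask&(c["z_map"]>0)); z=c["z_map"][v,u].astype(float)
    K=np.array([[c["fx"],0,c["cx"]],[0,c["fy"],c["cy"]],[0,0,1.]])
    n=cv2.undistortPoints(np.stack([u,v],1).astype(float)[:,None],K,np.array([float(c["k1"]),0,0,0]))[:,0]
    P=np.c_[n*z[:,None],z,np.ones(len(z))]
    M=np.linalg.inv(c["camera_from_world"]) if T is None else T
    return (P@M.T)[:,:3],u,v
def blue(c):
    h=cv2.cvtColor(c["img"],cv2.COLOR_BGR2HSV);return (h[...,0]>100)&(h[...,0]<130)&(h[...,1]>130)&(h[...,2]>70)
def box(c,u0,v0,u1,v1):
    m=np.zeros(c["img"].shape[:2],bool);m[v0:v1,u0:u1]=1;return m
E
python3 - <<'E'
from h import *
a=dict(np.load("scene0.npz"));b=dict(np.load("top0.npz"))
def bar(P):
    Q=P[(P[:,2]>.125)&(P[:,2]<.142)];
    r=cv2.minAreaRect(Q[:,:2].astype(np.float32)*1000);m=Q.mean(0);w,V=np.linalg.eigh(np.cov(Q[:,:2].T))
    print("bar",len(Q),m.round(4),"rect",r,"dir",V[:,1].round(3),"ext",2*np.sqrt(3*w))
for c,bx in((b,(215,215,262,255)),(a,(375,250,425,310))):
    P,u,v=pts(c,blue(c)&box(c,*bx));bar(P)
# marks
for c,bx in((b,(345,205,415,255)),(a,(250,205,310,262))):
    P,u,v=pts(c,blue(c)&box(c,*bx))
    n,l,st,ce=cv2.connectedComponentsWithStats((blue(c)&box(c,*bx)).astype(np.uint8))
    for i in range(1,n):
        p=P[l[v,u]==i]; print("mark",ce[i].round(1),st[i,4],np.median(p,0).round(4) if len(p) else None)
# unit: base top z=.045, column top
for nm,c,bx in(("top",b,(320,150,440,280)),):
    P,u,v=pts(c,box(c,*bx))
    for lo,hi in((.035,.055),(.135,.165),(.17,.25)):
        Q=P[(P[:,2]>lo)&(P[:,2]<hi)]
        if len(Q)>20: print(lo,len(Q),Q.mean(0).round(4),cv2.minAreaRect(Q[:,:2].astype(np.float32)*1000))
cr=np.hstack([cv2.resize(b["img"][130:330,200:440],None,fx=1.6,fy=1.6),cv2.resize(a["img"][190:310,210:450],None,fx=1.6,fy=1.6*200/120)])
cv2.imwrite("pics/crop1.png",cr)
E
```

```text
bar 166 [0.6253 0.1242 0.1326] rect ((625.3959350585938, 124.19210815429688), (56.34969711303711, 12.353082656860352), 63.773502349853516) dir [0.437 0.899] ext [0.01297538 0.05651928]
bar 130 [0.6276 0.1276 0.1326] rect ((625.3956909179688, 127.38671875), (58.14080047607422, 15.209146499633789), 64.33074951171875) dir [0.447 0.894] ext [0.01249058 0.05903366]
mark [356.4 228.1] 11 [ 0.6352 -0.1322  0.1176]
mark [397.3 238. ] 13 [ 0.6143 -0.2208  0.1162]
mark [267.5 216.8] 6 [ 0.6144 -0.2196  0.1164]
mark [295.8 237.1] 19 [ 0.6406 -0.1324  0.1147]
0.035 2823 [ 0.6286 -0.1731  0.0437] ((667.9779052734375, -185.94422912597656), (170.15185546875, 204.5330047607422), 76.59454345703125)
0.135 2610 [ 0.727  -0.1999  0.1466] ((709.6187133789062, -195.93975830078125), (149.55706787109375, 122.99153900146484), 76.18183135986328)
```

View pics/crop1.png

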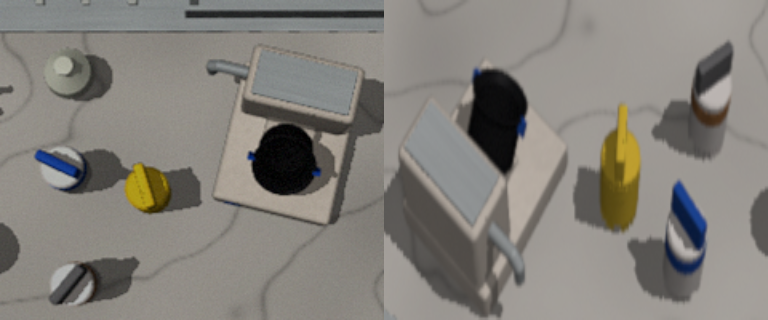

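The crop confirms the white cartridge with the blue band and bar, in the left panel at (62,165). Its bar centre is (0.6255, 0.1255, 0.1326), lying at 64° from x. The mouth is near (0.626, -0.1765) and the unit's yaw is -13.5°. I'll move over the cartridge next.

Call:
servo_tool(increments=[[8.7,1,2,5,0,0,0.05],[8.7,4,7,9,0,0,0.1],[8.7,7,12,10,0,0,0.15],[8.7,10,17.5,10,0,0,0.2],[8.7,13,22.6,10,0,0,0.25],[8.7,16,28,10,0,0,0.3],[8.7,19,33,10,0,0,0.35],[8.7,22,38.3,10,0,0,0.4],[8.7,25,43.5,10,0,0,0.47],[8.7,28,49,10,0,0,0.53],[8.7,31,54,10,0,0,0.6],[8.7,34,59,10,0,0,0.65]])

```text
t: 1.6
ee_pos: [0.5393, -0.0273, 0.3199]
orientation: [0.0, 0.886, 0.463, -0.0]
force: [0.3, -0.9, 0.8]
gripper_width: 0.0869
grip_force: 0.0
```

Call:
servo_tool(increments=[[8,3,5,0,0,0,0.05],[8,6,10.5,-2,0,0,0.1],[8,8.6,15.3,-5,0,0,0.155],[8,8.6,15.3,-5,0,0,0.155],[8,8.6,15.3,-5,0,0,0.155]])

```text
t: 2.22
ee_pos: [0.6245, 0.1238, 0.2693]
orientation: [-0.0, 0.848, 0.529, -0.001]
force: [-0.2, -0.4, 0.1]
gripper_width: 0.0801
grip_force: 0.0
```

```bash
python3 - <<'E'
from workcell import *
from h import *
from scipy.spatial.transform import Rotation as R
s=get_state();c=capture("wrist")
q=s["orientation"];T=np.eye(4);T[:3,:3]=R.from_quat([q[1],q[2],q[3],q[0]]).as_matrix();T[:3,3]=s["ee_pos"]
P,u,v=pts(c,blue(c),T@c["hand_eye"])
P=P[(P[:,2]>.122)&(P[:,2]<.145)]; P=P[np.hypot(*(P[:,:2]-[.6255,.1255]).T)<.05]
print(s["ee_pos"],q,s["joint_pos"].round(2),len(P),P.mean(0),cv2.minAreaRect(P[:,:2].astype(np.float32)*1000) if len(P) else 0)
cv2.imwrite("pics/w1.png",c["img"]); print(c["hand_eye"].round(3),c["fx"],c["k1"])
E
```

```text
[0.62450715 0.12380414 0.26934863] [-1.51558453e-04  8.48319221e-01  5.29484557e-01 -7.61954837e-04] [ 0.36  0.37 -0.79  1.39  0.26  1.49 -0.87] 1182 [0.62621803 0.12661492 0.13358541] ((625.525146484375, 125.57830810546875), (59.038639068603516, 12.667232513427734), 64.23383331298828)
[[-0.    -0.969 -0.247  0.067]
 [ 1.    -0.     0.     0.001]
 [-0.    -0.247  0.969 -0.165]
 [ 0.     0.     0.     1.   ]] 386.01121513643335 -0.04698143956884915
```

Call:
servo_tool(increments=[[8,0.13,0.22,-4,0,0,0],[8,0.13,0.22,-8,0,0,0],[8,0.13,0.22,-11,0,0,0],[8,0.13,0.22,-13,0,0,0],[8,0.13,0.22,-14.1,0,0,0],[8,0.13,0.22,-14.1,0,0,0],[0,0.13,0.22,-14.1,0,0,0],[0,0.13,0.22,-14.1,0,0,0],[0,0.13,0.22,-14.1,0,0,0],[0,0.13,0.22,-14.1,0,0,0],[0,0.13,0.22,-14.1,0,0,0]], force=40)

```text
t: 3.65
ee_pos: [0.6261, 0.1263, 0.129]
orientation: [0.0, 0.848, 0.529, 0.0]
force: [0.4, 0.9, 0.1]
gripper_width: 0.0381
grip_force: 0.0
```

Call:
servo_tool(increments=[[0,0,0,0,0,0,0],[0,0,0,0,0,0,0],[0,0,0,0,0,0,0],[0,0,0,0.5,0,0,0],[0,0,0,2,0,0,0],[0,0,0,6,0,0,0],[0,0,0,10,0,0,0],[0,0,0,15,0,0,0],[0,0,0,20,0,0,0],[0,0,0,20,0,0,0],[0,0,0,20,0,0,0]], force=40)

```text
t: 5.03
ee_pos: [0.6258, 0.1263, 0.3288]
orientation: [0.0, 0.848, 0.529, -0.0]
force: [0.1, 0.0, -2.5]
gripper_width: 0.0129
grip_force: 40.0
```

```bash
cat > g.py <<'E'
from workcell import *
from h import *
from scipy.spatial.transform import Rotation as R
yaw=np.radians(-13.5)
ux=np.array([np.cos(yaw),np.sin(yaw),0]);zs=-.5*ux+np.array([0,0,np.sqrt(.75)]);ys=np.array([-np.sin(yaw),np.cos(yaw),0]);xs=np.cross(ys,zs)
So=np.r_[.626+.028*ux[0],-.1765+.028*ux[1],.07]
def pose(h,ang,So=So,grip=.128):
    "TCP pose with cartridge underside h up the socket axis, bar at ang anticlockwise of y_s"
    bx=np.cos(ang)*ys+np.sin(ang)*np.cross(zs,ys)
    return So+(h+grip)*zs, R.from_matrix(np.c_[bx,np.cross(-zs,bx),-zs])
def Rq(q):return R.from_quat([q[1],q[2],q[3],q[0]])
def rel(p,r,s):
    return ((p-s["ee_pos"])*100).round(2),(r*Rq(s["orientation"]).inv()).as_rotvec().round(3)
E
python3 - <<'E'
from g import *
s=get_state();print(s["ee_pos"],s["orientation"],s["joint_pos"].round(2),s["force"],s["gripper_width"],s["grip_force"]);print(So,zs)
for h in(.15,.1,.03):
  for a in(0,.6,1.0,1.5,-1.64): print(h,a,pose(h,a)[0],*rel(*pose(h,a),s))
E
```

```text
[0.62575223 0.12626897 0.32880525] [ 1.04076092e-04  8.48317968e-01  5.29487066e-01 -2.47108425e-04] [ 0.34  0.36 -0.8   1.28  0.26  1.6  -0.87] [ 0.10546753  0.04698479 -2.46746174] 0.012947204577710605 39.986273646354675
[ 0.65322636 -0.18303647  0.07      ] [-0.48618496  0.11672268  0.8660254 ]
0.15 0 [ 0.51806694 -0.15058756  0.31075506] [-10.77 -27.69  -1.81] [-0.177 -0.494  0.214]
0.15 0.6 [ 0.51806694 -0.15058756  0.31075506] [-10.77 -27.69  -1.81] [-0.323 -0.43   0.8  ]
0.15 1.0 [ 0.51806694 -0.15058756  0.31075506] [-10.77 -27.69  -1.81] [-0.416 -0.369  1.19 ]
0.15 1.5 [ 0.51806694 -0.15058756  0.31075506] [-10.77 -27.69  -1.81] [-0.526 -0.271  1.676]
0.15 -1.64 [ 0.51806694 -0.15058756  0.31075506] [-10.77 -27.69  -1.81] [ 0.26  -0.507 -1.386]
0.1 0 [ 0.54237619 -0.1564237   0.26745379] [ -8.34 -28.27  -6.14] [-0.177 -0.494  0.214]
0.1 0.6 [ 0.54237619 -0.1564237   0.26745379] [ -8.34 -28.27  -6.14] [-0.323 -0.43   0.8  ]
0.1 1.0 [ 0.54237619 -0.1564237   0.26745379] [ -8.34 -28.27  -6.14] [-0.416 -0.369  1.19 ]
0.1 1.5 [ 0.54237619 -0.1564237   0.26745379] [ -8.34 -28.27  -6.14] [-0.526 -0.271  1.676]
0.1 -1.64 [ 0.54237619 -0.1564237   0.26745379] [ -8.34 -28.27  -6.14] [ 0.26  -0.507 -1.386]
0.03 0 [ 0.57640913 -0.16459429  0.20683201] [ -4.93 -29.09 -12.2 ] [-0.177 -0.494  0.214]
0.03 0.6 [ 0.57640913 -0.16459429  0.20683201] [ -4.93 -29.09 -12.2 ] [-0.323 -0.43   0.8  ]
0.03 1.0 [ 0.57640913 -0.16459429  0.20683201] [ -4.93 -29.09 -12.2 ] [-0.416 -0.369  1.19 ]
0.03 1.5 [ 0.57640913 -0.16459429  0.20683201] [ -4.93 -29.09 -12.2 ] [-0.526 -0.271  1.676]
0.03 -1.64 [ 0.57640913 -0.16459429  0.20683201] [ -4.93 -29.09 -12.2 ] [ 0.26  -0.507 -1.386]
```

Call:
servo_tool(increments=[[0,-1,-2.5,0.5,-0.05,-0.025,0.15],[0,-2,-5,1,-0.1,-0.05,0.31],[0,-3,-7.5,1,-0.15,-0.076,0.47],[0,-4,-10,1,-0.2,-0.1,0.63],[0,-5,-12.6,1,-0.25,-0.127,0.79],[0,-6,-15.1,0,-0.3,-0.152,0.95],[0,-7,-17.6,0,-0.35,-0.178,1.1],[0,-8,-20.1,-0.5,-0.4,-0.2,1.26],[0,-9,-22.6,-1,-0.45,-0.228,1.41],[0,-10,-25.2,-1.5,-0.49,-0.25,1.55],[0,-10.77,-27.69,-1.8,-0.526,-0.271,1.676],[0,-10.77,-27.69,-1.8,-0.526,-0.271,1.676]])

```text
t: 6.52
ee_pos: [0.527, -0.156, 0.3052]
orientation: [0.25, 0.148, 0.957, -0.02]
force: [0.3, 0.6, -3.0]
gripper_width: 0.0126
grip_force: 40.0
```

```bash
cat > st.py <<'E'
from g import *
def cart(s,So=So):
    "estimated cartridge underside in socket frame, bar angle, force in socket frame"
    r=Rq(s["orientation"]);M=r.as_matrix();b=s["ee_pos"]+M[:,2]*.128-So
    F=np.array([s["force"]@xs,s["force"]@ys,s["force"]@zs])
    ang=np.arctan2(M[:,0]@np.cross(zs,ys),M[:,0]@ys)
    print("under(mm)",(np.array([b@xs,b@ys,b@zs])*1e3).round(1),"tilt",np.degrees(np.arccos(-M[:,2]@zs)).round(2),"ang",ang.round(3),"F(xs,ys,zs)",F.round(2))
if __name__=="__main__":
    s=get_state();print(s["t"],s["joint_pos"].round(2),s["gripper_width"]);cart(s)
    for h,a in((.09,1.5),(.03,1.5)):print(h,*rel(*pose(h,a),s))
E
python3 st.py; python3 - <<'E'
from g import *
s=get_state();cs=[capture("top"),capture("wrist"),capture("scene")]
cv2.imwrite("pics/c2.png",np.hstack([cv2.resize(cs[0]["img"][130:330,300:460],(320,400)),cv2.resize(cs[1]["img"],(480,400))]))
c=cs[1];print(1)
b=cs[0]
E
```

```text
6.525 [ 0.42 -0.3  -0.14  2.   -0.08  0.93  1.57] 0.012555452255955165
under(mm) [  3.6  -3.  140.2] tilt 0.98 ang 1.499 F(xs,ys,zs) [-1.37  0.69 -2.67]
0.09 [ 2.03 -0.16 -4.64] [-0.005 -0.016  0.   ]
0.03 [ 4.94 -0.86 -9.84] [-0.005 -0.016  0.   ]
1
```

View pics/c2.png

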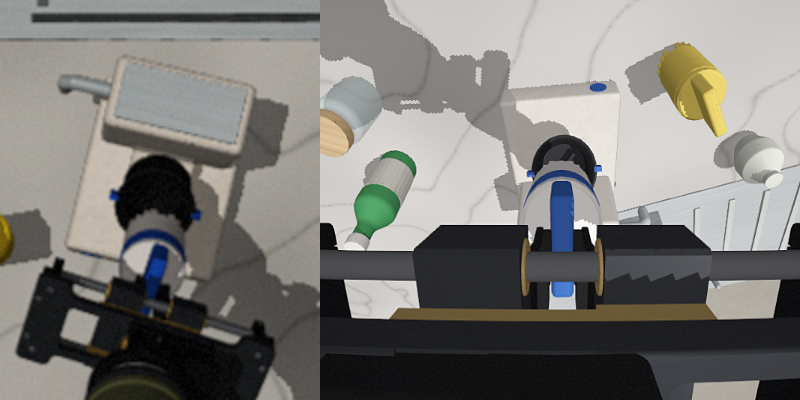

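The picture shows the cartridge held by its bar (wrist 562,240), its tip about to enter the mouth (565,155; top view 155,190). Both marks are visible. Next I'll move down the axis to h=90 mm.

Call:
servo_tool(increments=[[0,1,-0.24,-1.7,0,0,0],[0,2,-0.48,-3.5,0,0,0],[0,2.43,-0.58,-4.33,0,0,0],[0,2.43,-0.58,-4.33,0,0,0],[0,2.43,-0.58,-4.33,0,0,0]])

```text
t: 7.3
ee_pos: [0.5543, -0.16, 0.2668]
orientation: [0.253, 0.147, 0.956, -0.02]
force: [0.4, 0.7, -3.1]
gripper_width: 0.0126
grip_force: 40.0
```

```bash
python3 st.py; python3 - <<'E'
from g import *
b=capture("top");a=capture("scene");s=get_state()
# cartridge axis check: bar + band blue, marks again
for c,bx in((b,(345,200,415,260)),(a,(245,195,315,265))):
    m=(blue(c)&box(c,*bx)).astype(np.uint8);P,u,v=pts(c,m>0)
    n,l,st_,ce=cv2.connectedComponentsWithStats(m)
    for i in range(1,n):
        if st_[i,4]>3:
            p=np.median(P[l[v,u]==i],0);d=p-So;print(ce[i].round(),st_[i,4],p.round(4),"sock",(np.array([d@xs,d@ys,d@zs])*1e3).round(1))
# rim points: black, near z_s 50-60mm
b0=dict(np.load("top0.npz"));a0=dict(np.load("scene0.npz"))
for c,bx in((b0,(345,190,415,260)),(a0,(250,200,310,262))):
    P,u,v=pts(c,box(c,*bx));D=P-So;L=np.c_[D@xs,D@ys,D@zs]*1e3
    k=(c["img"][v,u].max(1)<60)&(L[:,2]>50)&(L[:,2]<62)&(np.hypot(L[:,0],L[:,1])<55);Q=L[k]
    print(len(Q),cv2.minEnclosingCircle(Q[:,:2].astype(np.float32)),np.percentile(Q,[2,50,98],axis=0).round(1))
E
```

```text
7.3 [ 0.42 -0.22 -0.16  2.02 -0.06  0.83  1.55] 0.012601178764610248
under(mm) [ 9.2 -0.5 93.3] tilt 0.54 ang 1.5 F(xs,ys,zs) [-1.33  0.79 -2.76]
0.09 [-0.71  0.24 -0.81] [-0.003 -0.009 -0.001]
0.03 [ 2.21 -0.46 -6.  ] [-0.003 -0.009 -0.001]
[356. 227.] 13 [ 0.6359 -0.1325  0.1163] sock [-1.7 45.1 54.4]
[372. 236.] 56 [ 0.6057 -0.1579  0.2338] sock [ 36.8  13.3 167.8]
[378. 250.] 113 [ 0.573  -0.165   0.2784] sock [ 33.   -1.2 221.6]
[398. 238.] 6 [ 0.6139 -0.2201  0.1171] sock [ -2.  -45.2  55.6]
[292. 197.] 83 [ 0.605  -0.1501  0.2249] sock [ 30.1  20.8 161.4]
[296. 237.] 19 [ 0.6398 -0.133   0.1136] sock [ 0.4 45.5 50.2]
403 ((0.22918373346328735, -2.4267709255218506), 44.90428161621094) [[-42.  -40.4  50.2]
 [ -7.   -4.8  54.3]
 [ 39.4  39.1  58.9]]
228 ((-1.2405753135681152, 0.08788451552391052), 46.1849250793457) [[-42.1 -38.5  50.2]
 [-14.9  -3.9  53.9]
 [ 40.8  41.   58.2]]
```

Call:
servo_tool(increments=[[0,-0.71,0.24,-0.81,-0.003,-0.009,0],[0,-0.71,0.24,-0.81,-0.003,-0.009,0],[0,-0.71,0.24,-0.81,-0.003,-0.009,0],[0,-0.71,0.24,-0.81,-0.003,-0.009,0]])

```text
t: 7.9
ee_pos: [0.5472, -0.1577, 0.2583]
orientation: [0.258, 0.147, 0.955, -0.021]
force: [-0.6, 0.3, -2.5]
gripper_width: 0.0127
grip_force: 40.0
```

```bash
python3 st.py
```

```text
7.9 [ 0.42 -0.24 -0.16  2.06 -0.07  0.8   1.56] 0.012695890992834843
under(mm) [-0.3 -0.  89.6] tilt 0.03 ang 1.501 F(xs,ys,zs) [-1.81  0.11 -1.85]
0.09 [0.   0.01 0.05] [-0.    -0.    -0.001]
0.03 [ 2.92 -0.69 -5.15] [-0.    -0.    -0.001]
```

Call:
servo_tool(increments=[[0,0.6,-0.14,-1.06,0,0,0],[0,1.2,-0.28,-2.12,0,0,0],[0,1.8,-0.43,-3.18,0,0,0],[0,2.4,-0.57,-4.24,0,0,0],[0,2.92,-0.69,-5.15,0,0,0],[0,2.92,-0.69,-5.15,0,0,0],[0,2.92,-0.69,-5.15,0,0,0]])

```text
t: 8.78
ee_pos: [0.5764, -0.1646, 0.2067]
orientation: [0.258, 0.147, 0.955, -0.021]
force: [0.0, 0.3, -2.0]
gripper_width: 0.0127
grip_force: 40.0
```

```bash
python3 st.py
```

```text
8.775 [ 0.42 -0.14 -0.17  2.07 -0.04  0.68  1.53] 0.012698659585442527
under(mm) [-0.2  0.1 29.9] tilt 0.04 ang 1.501 F(xs,ys,zs) [-1.05  0.3  -1.73]
0.09 [-2.91  0.7   5.21] [-0.    -0.    -0.001]
0.03 [ 0.   -0.    0.01] [-0.    -0.    -0.001]
```

Call:
servo_tool(increments=[[0,0.29,-0.07,-0.52,0,0,0],[0,0.58,-0.14,-1.04,0,0,0],[0,0.63,-0.15,-1.13,0,0,0],[0,0.68,-0.16,-1.21,0,0,0],[0,0.73,-0.175,-1.3,0,0,0],[0,0.75,-0.18,-1.34,0,0,0],[0,0.75,-0.18,-1.34,0,0,0]])

```text
t: 9.65
ee_pos: [0.5846, -0.166, 0.1958]
orientation: [0.259, 0.147, 0.954, -0.021]
force: [-9.8, 3.9, 10.4]
gripper_width: 0.0127
grip_force: 40.1
```

```bash
python3 st.py
```

```text
9.65 [ 0.42 -0.11 -0.17  2.07 -0.04  0.65  1.53] 0.0127013094650296
under(mm) [ 1.9  0.6 16.3] tilt 0.13 ang 1.501 F(xs,ys,zs) [-3.83  1.48 14.23]
0.09 [-3.73  0.84  6.3 ] [ 0.     0.002 -0.001]
0.03 [-0.82  0.14  1.1 ] [ 0.     0.002 -0.001]
```

Call:
servo_tool(increments=[[0,-0.06,0.015,0.11,0,0,0],[0,-0.06,0.015,0.11,0,0,0],[0,-0.06,0.015,0.11,0,0,0]])

```text
t: 10.02
ee_pos: [0.5836, -0.1661, 0.1955]
orientation: [0.258, 0.147, 0.955, -0.021]
force: [-6.2, 2.6, 6.1]
gripper_width: 0.0127
grip_force: 40.0
```

```bash
python3 st.py
```

```text
10.025 [ 0.42 -0.11 -0.17  2.07 -0.04  0.65  1.53] 0.012706987018603844
under(mm) [ 0.8  0.3 16.5] tilt 0.06 ang 1.501 F(xs,ys,zs) [-2.69  1.11  8.63]
0.09 [-3.64  0.85  6.33] [ 0.     0.001 -0.001]
0.03 [-0.72  0.15  1.13] [ 0.     0.001 -0.001]
```

Call:
servo_tool(increments=[[0,-0.055,0.013,0.1,0,0,0],[0,-0.055,0.013,0.1,0.012,-0.003,-0.022],[0,-0.055,0.013,0.1,0.024,-0.006,-0.043],[0,-0.055,0.013,0.1,0.036,-0.009,-0.065],[0,-0.055,0.013,0.1,0.049,-0.012,-0.087],[0,-0.055,0.013,0.1,0.049,-0.012,-0.087]])

```text
t: 10.78
ee_pos: [0.5825, -0.166, 0.195]
orientation: [0.258, 0.195, 0.946, -0.008]
force: [-2.6, 0.7, 0.8]
gripper_width: 0.0126
grip_force: 40.0
```

```bash
python3 st.py
```

```text
10.775 [ 0.43 -0.11 -0.18  2.08 -0.04  0.65  1.43] 0.012551623174602042
under(mm) [-0.7  0.1 16.7] tilt 0.07 ang 1.4 F(xs,ys,zs) [-1.96  0.03  2.05]
0.09 [-3.52  0.84  6.38] [-0.049  0.011  0.086]
0.03 [-0.61  0.14  1.18] [-0.049  0.011  0.086]
```

Call:
servo_tool(increments=[[0,0.01,-0.003,-0.02,0.012,-0.003,-0.022],[0,0.01,-0.003,-0.02,0.024,-0.006,-0.043],[0,0.01,-0.003,-0.02,0.036,-0.009,-0.065],[0,0.01,-0.003,-0.02,0.049,-0.012,-0.087],[0,0.01,-0.003,-0.02,0.049,-0.012,-0.087]])

```text
t: 11.4
ee_pos: [0.5827, -0.166, 0.1951]
orientation: [0.259, 0.243, 0.935, 0.005]
force: [-4.0, 2.5, 2.4]
gripper_width: 0.0129
grip_force: 40.1
```

```bash
python3 st.py
```

```text
11.4 [ 0.44 -0.11 -0.19  2.07 -0.04  0.65  1.33] 0.012941663368119003
under(mm) [-0.3  0.2 16.6] tilt 0.06 ang 1.298 F(xs,ys,zs) [-2.72  1.53  4.3 ]
0.09 [-3.54  0.84  6.37] [-0.099  0.023  0.174]
0.03 [-0.63  0.14  1.17] [-0.099  0.023  0.174]
```

Call:
servo_tool(increments=[[0,0,0,0,0.012,-0.003,-0.022],[0,0,0,0,0.024,-0.006,-0.043],[0,0,0,0,0.036,-0.009,-0.065],[0,0,0,0,0.049,-0.012,-0.087],[0,0,0,0,0.049,-0.012,-0.087]])

```text
t: 12.02
ee_pos: [0.5827, -0.1659, 0.1952]
orientation: [0.258, 0.289, 0.922, 0.018]
force: [-4.6, 2.7, 3.2]
gripper_width: 0.0126
grip_force: 40.1
```

```bash
python3 st.py
```

```text
12.025 [ 0.44 -0.11 -0.2   2.07 -0.04  0.65  1.23] 0.012567859436941168
under(mm) [-0.3  0.4 16.7] tilt 0.07 ang 1.198 F(xs,ys,zs) [-2.8   1.56  5.37]
0.09 [-3.54  0.83  6.36] [-0.148  0.035  0.261]
0.03 [-0.63  0.13  1.17] [-0.148  0.035  0.261]
```

Call:
servo_tool(increments=[[0,-0.01,0.003,0.02,0.012,-0.003,-0.022],[0,-0.01,0.003,0.02,0.024,-0.006,-0.043],[0,-0.01,0.003,0.02,0.036,-0.009,-0.065],[0,-0.01,0.003,0.02,0.049,-0.012,-0.087],[0,-0.01,0.003,0.02,0.049,-0.012,-0.087]])

```text
t: 12.65
ee_pos: [0.5827, -0.1662, 0.1953]
orientation: [0.257, 0.335, 0.906, 0.031]
force: [-3.6, 1.9, 2.6]
gripper_width: 0.0127
grip_force: 40.1
```

```bash
python3 st.py
```

```text
12.65 [ 0.45 -0.11 -0.21  2.07 -0.05  0.65  1.13] 0.012693533800858277
under(mm) [-0.1  0.1 16.8] tilt 0.08 ang 1.098 F(xs,ys,zs) [-2.09  1.    4.21]
0.09 [-3.54  0.86  6.35] [-0.197  0.048  0.348]
0.03 [-0.63  0.16  1.15] [-0.197  0.048  0.348]
```

Call:
servo_tool(increments=[[0,0,0,0,0.012,-0.003,-0.022],[0,0,0,0,0.024,-0.006,-0.043],[0,0,0,0,0.036,-0.009,-0.065],[0,0,0,0,0.049,-0.012,-0.087],[0,0,0,0,0.049,-0.012,-0.087]])

```text
t: 13.28
ee_pos: [0.5826, -0.1661, 0.1951]
orientation: [0.255, 0.38, 0.888, 0.044]
force: [-2.9, 2.1, 1.2]
gripper_width: 0.013
grip_force: 40.1
```

```bash
python3 st.py
```

```text
13.275 [ 0.46 -0.11 -0.21  2.08 -0.05  0.65  1.04] 0.012991756375729774
under(mm) [-0.3  0.2 16.7] tilt 0.09 ang 0.997 F(xs,ys,zs) [-2.28  1.39  2.68]
0.09 [-3.53  0.85  6.37] [-0.246  0.059  0.435]
0.03 [-0.62  0.15  1.17] [-0.246  0.059  0.435]
```

Call:
servo_tool(increments=[[0,0.01,-0.002,-0.015,0.012,-0.003,-0.022],[0,0.01,-0.002,-0.015,0.024,-0.006,-0.043],[0,0.01,-0.002,-0.015,0.036,-0.009,-0.065],[0,0.01,-0.002,-0.015,0.049,-0.012,-0.087],[0,0.01,-0.002,-0.015,0.049,-0.012,-0.087]])

```text
t: 13.9
ee_pos: [0.5827, -0.1661, 0.1949]
orientation: [0.253, 0.424, 0.868, 0.057]
force: [-2.7, 0.8, 0.9]
gripper_width: 0.0125
grip_force: 40.0
```

```bash
python3 st.py
```

```text
13.9 [ 0.47 -0.11 -0.22  2.08 -0.05  0.65  0.94] 0.012520492248161305
under(mm) [-0.2  0.2 16.5] tilt 0.11 ang 0.897 F(xs,ys,zs) [-2.01  0.12  2.2 ]
0.09 [-3.54  0.85  6.39] [-0.295  0.071  0.522]
0.03 [-0.63  0.15  1.19] [-0.295  0.071  0.522]
```

Call:
servo_tool(increments=[[0,0.01,-0.002,-0.018,0.012,-0.003,-0.022],[0,0.01,-0.002,-0.018,0.024,-0.006,-0.043],[0,0.01,-0.002,-0.018,0.036,-0.009,-0.065],[0,0.01,-0.002,-0.018,0.049,-0.012,-0.087],[0,0.01,-0.002,-0.018,0.049,-0.012,-0.087]])

```text
t: 14.52
ee_pos: [0.5827, -0.1662, 0.1947]
orientation: [0.25, 0.467, 0.845, 0.07]
force: [-0.1, -0.7, -2.6]
gripper_width: 0.0128
grip_force: 40.0
```

```bash
python3 st.py
```

```text
14.525 [ 0.48 -0.11 -0.23  2.08 -0.05  0.65  0.84] 0.012754513941739185
under(mm) [-0.3  0.1 16.2] tilt 0.11 ang 0.796 F(xs,ys,zs) [-1.24 -0.68 -2.31]
0.09 [-3.55  0.86  6.41] [-0.344  0.083  0.609]
0.03 [-0.63  0.16  1.22] [-0.344  0.083  0.609]
```

Contact force has dropped to zero at 0.80 rad, so the slot is in line with the key. I'll lower it.

Call:
servo_tool(increments=[[0,0.05,-0.012,-0.087,0,0,0],[0,0.1,-0.023,-0.17,0,0,0],[0,0.15,-0.035,-0.26,0,0,0],[0,0.19,-0.047,-0.35,0,0,0],[0,0.19,-0.047,-0.35,0,0,0]])

```text
t: 15.15
ee_pos: [0.5846, -0.1665, 0.1912]
orientation: [0.25, 0.467, 0.845, 0.07]
force: [0.8, 0.7, -2.6]
gripper_width: 0.0125
grip_force: 40.0
```

```bash
python3 st.py
```

```text
15.15 [ 0.48 -0.1  -0.23  2.08 -0.05  0.64  0.84] 0.012476040198460625
under(mm) [-0.3  0.3 12.3] tilt 0.12 ang 0.797 F(xs,ys,zs) [-0.78  0.87 -2.57]
0.09 [-3.74  0.89  6.76] [-0.343  0.083  0.608]
0.03 [-0.82  0.19  1.56] [-0.343  0.083  0.608]
```

Call:
servo_tool(increments=[[0,0.1,-0.023,-0.17,0,0,0],[0,0.19,-0.047,-0.35,0,0,0],[0,0.29,-0.07,-0.52,0,0,0],[0,0.39,-0.093,-0.69,0,0,0],[0,0.46,-0.11,-0.82,0,0,0],[0,0.49,-0.117,-0.87,0,0,0],[0,0.51,-0.12,-0.91,0,0,0],[0,0.51,-0.12,-0.91,0,0,0]])

```text
t: 16.15
ee_pos: [0.5899, -0.1678, 0.1838]
orientation: [0.251, 0.467, 0.845, 0.07]
force: [-8.3, 1.6, 5.5]
gripper_width: 0.0128
grip_force: 40.1
```

```bash
python3 st.py
```

```text
16.15 [ 0.48 -0.08 -0.23  2.07 -0.04  0.62  0.83] 0.01277224057595332
under(mm) [0.9 0.2 3.1] tilt 0.16 ang 0.797 F(xs,ys,zs) [-4.55 -0.37  9.03]
0.09 [-4.27  1.02  7.5 ] [-0.343  0.084  0.608]
0.03 [-1.35  0.32  2.3 ] [-0.343  0.084  0.608]
```

Call:
servo_tool(increments=[[0,-0.035,0.008,0.06,0,0,0],[0,-0.035,0.008,0.06,0.039,-0.009,-0.069],[0,-0.035,0.008,0.06,0.078,-0.019,-0.139],[0,-0.035,0.008,0.06,0.117,-0.028,-0.208],[0,-0.035,0.008,0.06,0.156,-0.037,-0.277],[0,-0.035,0.008,0.06,0.194,-0.047,-0.346],[0,-0.035,0.008,0.06,0.233,-0.056,-0.416],[0,-0.035,0.008,0.06,0.272,-0.065,-0.485],[0,-0.035,0.008,0.06,0.311,-0.075,-0.554],[0,-0.035,0.008,0.06,0.34,-0.082,-0.606],[0,-0.035,0.008,0.06,0.34,-0.082,-0.606]])

```text
t: 17.52
ee_pos: [0.5897, -0.1678, 0.1836]
orientation: [0.212, 0.728, 0.634, 0.151]
force: [-4.4, 1.4, 2.3]
gripper_width: 0.0127
grip_force: 40.3
```

```bash
echo 'import numpy as np
print("Mz",get_state()["moment"]@zs)' >> st.py; python3 st.py
```

```text
17.525 [ 0.53 -0.08 -0.28  2.08 -0.04  0.62  0.13] 0.012741564395569033
under(mm) [ 0.6 -0.   3. ] tilt 0.19 ang 0.098 F(xs,ys,zs) [-2.85  0.33  4.33]
0.09 [-4.24  1.02  7.52] [-0.683  0.167  1.213]
0.03 [-1.33  0.32  2.33] [-0.683  0.167  1.213]
Mz 0.1596578619580564
```

Call:
servo_tool(increments=[[0,0,0,0,0.012,-0.003,-0.022],[0,0,0,0,0.024,-0.006,-0.043],[0,0,0,0,0.036,-0.009,-0.065],[0,0,0,0,0.049,-0.012,-0.087],[0,0,0,0,0.049,-0.012,-0.087]])

```text
t: 18.15
ee_pos: [0.5897, -0.1676, 0.1834]
orientation: [0.204, 0.759, 0.596, 0.162]
force: [-5.2, 1.9, 4.4]
gripper_width: 0.0128
grip_force: 40.4
```

```bash
python3 st.py
```

```text
18.15 [ 0.53 -0.08 -0.29  2.08 -0.05  0.62  0.03] 0.012763162991741371
under(mm) [0.5 0.2 2.9] tilt 0.19 ang -0.003 F(xs,ys,zs) [-2.59  0.67  6.59]
0.09 [-4.24  1.    7.54] [-0.732  0.179  1.301]
0.03 [-1.32  0.3   2.34] [-0.732  0.179  1.301]
Mz 0.27072549283385894
```

Call:
servo_tool(increments=[[0,0,0,0,0.01,-0.002,-0.017],[0,0,0,0,0.02,-0.005,-0.035],[0,0,0,0,0.029,-0.007,-0.052],[0,0,0,0,0.029,-0.007,-0.052]])

```text
t: 18.65
ee_pos: [0.5897, -0.1676, 0.1835]
orientation: [0.2, 0.777, 0.573, 0.167]
force: [-4.7, 1.0, 4.3]
gripper_width: 0.0128
grip_force: 40.4
```

```bash
python3 st.py
```

```text
18.65 [ 0.54 -0.08 -0.29  2.07 -0.04  0.62 -0.03] 0.012751021793840115
under(mm) [0.6 0.1 3. ] tilt 0.2 ang -0.063 F(xs,ys,zs) [-2.01 -0.16  6.17]
0.09 [-4.25  1.    7.53] [-0.761  0.186  1.353]
0.03 [-1.33  0.3   2.34] [-0.761  0.186  1.353]
Mz 0.252204902535023
```

Call:
servo_tool(increments=[[0,-0.02,0.005,0.04,0,0,0],[4,-0.02,0.005,0.04,0,0,0],[4,-0.02,0.005,0.04,0,0,0],[4,-0.02,0.005,0.04,0,0,0],[4,-0.02,0.005,0.04,0,0,0],[4,-1,0.24,1.8,0,0,0],[4,-2,0.48,3.5,0,0,0],[4,-3.4,0.82,6,0,0,0],[4,-5,1.2,9,0,0,0],[4,-7,2,13,0,0,0],[4,-9,3,16,0,0,0],[4,-9,3,16,0,0,0]])

```text
t: 20.15
ee_pos: [0.525, -0.1446, 0.3058]
orientation: [0.17, 0.784, 0.576, 0.159]
force: [-0.7, -0.5, 0.4]
gripper_width: 0.0399
grip_force: 0.0
```

```bash
python3 - <<'E'
from g import *
s=get_state();print(s["t"],s["ee_pos"],s["gripper_width"],s["force"])
b=capture("top");a=capture("scene")
for c,bx in((b,(335,195,425,275)),(a,(240,185,320,270))):
    P,u,v=pts(c,blue(c)&box(c,*bx));D=P-So;L=np.c_[D@xs,D@ys,D@zs]*1e3
    Q=L[(L[:,2]>126)&(L[:,2]<142)]
    if len(Q)>10: print(len(Q),np.percentile(Q[:,2],[10,50,90]).round(1),cv2.minAreaRect(Q[:,:2].astype(np.float32)))
cv2.imwrite("pics/c3.png",np.hstack([cv2.resize(b["img"][150:290,310:450],(400,400)),cv2.resize(a["img"][170:290,220:340],(400,400))]))
E
```

```text
20.15 [ 0.52496051 -0.14462436  0.30576912] 0.03986835069755252 [-0.69848908 -0.4612302   0.39022054]
133 [126.9 132.1 135.1] ((-2.3826045989990234, 1.319967269897461), (19.931087493896484, 58.936187744140625), 0.28876858949661255)
```

View pics/c3.png

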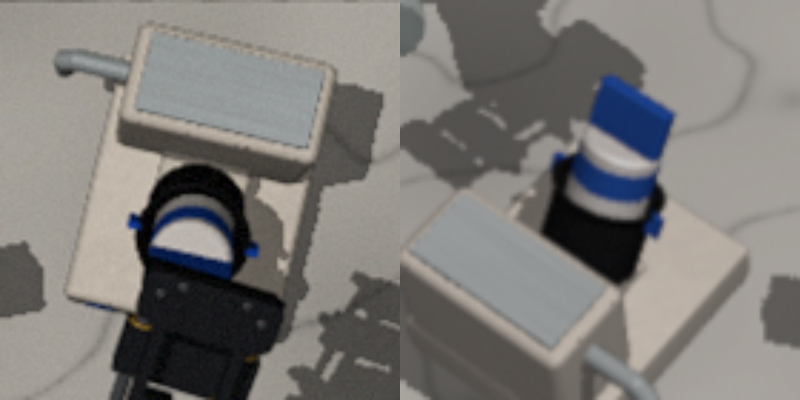

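The cartridge sits fully in the socket: the bar top measures about 134 mm up the axis. The bar lies along the line of the marks (left panel 135,222 and 252,250), within about 0.01 rad by measurement. The gripper is clear, so I'm handing the job in.

```bash
python3 -c "
from workcell import *
print(close_job())"
```

```text
the job is handed in; nothing more can be done
None
```

The blue-banded cartridge dropped fully home on the key at about 0.8 rad short of the marks; I turned it clockwise until its bar lined up with them (within about 0.01 rad by camera), released it, and handed the job in at about 20 s with no verdict returned; the turning torque levelled off rather than spiking, so the end stop itself was not distinctly felt.

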